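# Set the prop leg of a cookbook stand and close its cam lever, still holding it

### The arm

A 6-joint arm with a two-finger parallel gripper is mounted at the origin on the work surface. World frame = base frame: x ahead of the robot, y to its left, z up, the work surface at z = 0. Lengths are in m, angles in rad, forces in N, time in s.
With the tool pointing down it reaches from about 0.4 to 0.925 m from the base axis. Payload 12.5 kg.
Tool frame: the origin (TCP) lies between the finger pads; the fingertips stand 22 mm ahead of it and the grasp point (between the pads) lies 3 mm ahead of it; z points along the fingers, y is the line along which they close (so a half turn about z gives the same grasp; the last joint's range is limited). The gripper opens to 95 mm and grips with 3 to 60 N. Pads are 20 mm wide; open, the fingers measure 119 mm over their backs; the gripper's body (75 mm by 180 mm) begins 59 mm behind the grasp point.
Start: joints at [-1.43, 0.491, 1.559, -0, 1.092, -0.106], TCP at [0.153, -0.606, 0.237] pointing down, gripper open.
Joint ranges: [-3.1, 3.1], [-0.84, 2.19], [0.05, 2.79], [-1.13, 4.28], [0.06, 2.93], [-2.69, 2.69]. Speed limits (rad/s): [2.22, 2.22, 2.79, 3.14, 3.14, 3.14].

### API

Orientations are given as a unit quaternion [x, y, z, w].
In Python, from station import arm, capture, finder gives the robot as it stands. The module is installed in compiled form; this text tells all that it offers.
- The arm moves only by the tool creep_tool, called after "Request:" by a JSON object that holds its "api" and its "payload", one argument or row to a line. Schema: {"type":"object","properties":{"rows":{"type":"object","properties":{"moves":{"type":"array","items":{"type":"array","items":{"type":"number"},"minItems":6,"maxItems":6},"minItems":1,"maxItems":10}},"additionalProperties":false,"required":["moves"]},"finger_gap":{"type":"number"},"grip_n":{"type":"number"},"only":{"type":"string"},"quiet":{"type":"boolean"},"lines":{"type":"string"}},"required":["rows"],"additionalProperties":false}. rows is an object whose key "moves" holds a list of rows, 1 to 10 of them, each of 6 numbers: dx, dy, dz in parts of the range, where 1.0 means 0.6 m, then a rotation vector rx, ry, rz in a scale on which 1.0 is 180 degrees; each row is the pose to reach, as a shift and turn from the pose commanded when the call began, along the tool's axes at that moment; what a row does not reach only later rows make up. A row lasts 1/8 s, in which the tool goes at most 0.0625 m and 0.188 rad, less where a joint would pass 70% of its speed; a pose out of reach is approached as far as the arm can. finger_gap is the finger opening in m, set as the call begins (left out keeps the last). The fingers move at their own pace and stop on an object; grip_n is the grip in N (left out, the last holds). Time passes only in rows, so rows that do not move let the fingers close. The tool returns the time, the measured TCP pose, the force, the opening and the grip force at its end. only (a regular expression) keeps the lines of the reply that match it, lines (a string "A,B") keeps lines A to B, and quiet returns only ok. Input that does not fit is refused with a message, and nothing moves.
- arm.get_state(): the state, without advancing time (a new reading comes with each control period).
- capture(name): name is "scene" or "top" or "wrist"; returns a dict with "image" (480x640x3 uint8, blue, green, red), "fx", "fy", "cx", "cy" (pixels), "position" and "attitude" of the camera in the world; the wrist camera has in their place "tool_from_camera" (4x4, takes a point from camera to tool coordinates, whose origin is the TCP and whose axes are the flange's). Camera axes: x right, y down, z forward; pixel columns grow to the right and rows downward; lengths in m; the calibration is good to about 2 mm. A picture is of the moment at which its call begins: read the wrist's pose just before it. There is no depth.
- arm.sign_off(): hands the job in; it is judged then, once.
Trained networks look in the newest picture that a camera, given by its name, has taken for a name from the list of things; names that differ only in an ending like _2 or _b are one class to them, and where a whole thing is asked for, a point or a joint stands for the part that bears it (a point fixed in the world has none). Each returns a list of dicts, best first, with "conf" (0 to 1); they miss things now and then, are a little off and sometimes report something else, mostly with a low value. They report only what shows in the picture. A call takes as long as a camera call.
- finder.regions_of(target, camera): "pixels" (480x640 bool, what is visible of it) and "pixel" ([column, row] in pixels, amid what is visible of it).
- finder.pinpoint(target, camera): "pixel" ([column, row] in pixels: a listed point, or the origin of a listed thing).
The state is a dict: "clock": time; "q": joint angles; "joint_vel": joint speeds; "tau": joint torques, N m; "position": TCP position; "eef_rot": TCP orientation; "ft_force": force on the tool from outside, world axes, zero at the start; "moment": the same for the moment, N m; "width": finger opening in m; "gripper_force": force on a finger pad.
Only numpy, scipy, OpenCV 4.12 (cv2) and the standard library are available. Lean on these libraries where they do the work, as an engineer would, in place of code of your own. Each camera call takes 0.05 s, during which the arm holds its last target. There are 200 camera calls.

### The job

A folded cookbook stand is fixed to the pantry ledge: turn its black bar knob clockwise (seen from above) until it clicks over its detent and its stop arm swings clear of the steel prop leg. Then take the orange lever by its upright spinning pin and, with the lever still open, draw the leg out until its yellow pointer lines up with the red mark; keep the leg at the mark while you swing the cam lever fully closed, in line with the leg. Finish still holding the lever's pin, so that the leg is held at the mark with the lever closed and the knob still clicked over, and leave the other things on the ledge alone.

Things in the scene. Friction and masses are not known exactly. Their poses are not given: they have to be found in the camera images.
- stand: folded cookbook stand, fixed: maple base 130 x 300 mm, 12 mm thick, aluminium channel along y. Origin: on the ledge, under the middle of the channel; z up, +y = the way the leg slides out, x across (yaw up to 0.3 rad). Ticked rail (10 mm ticks) at x +19, 42 mm high; book rest out to x +193, 26 mm high. Only knob, pin and lever rise over 49 mm
- leg: steel prop leg, 22 mm wide, slides in the channel along the stand's +y by 0 (start) to 150 mm; carries lever, pin and pointer. Its frame is the stand's, shifted in y by how far it is out. A spring draws it in with 3 to 5 N, so it must be held. The knob's stop arm blocks its dark stud until the knob clicks over. Rubber foot at y +187, 36 mm high
- pointer (a point): tip of the yellow pointer on the leg, over the ticked rail: at x +33, y -30, z 44.5 mm in the leg's frame
- mark: red upright tab, 5 mm wide, fixed on the stand beside the ticked rail: the length mark. The leg is at length when the pointer's y equals the tab's y in the stand's frame. Origin: on the ledge, on the channel's centre line at the mark's y, axes as the stand's; the tab itself stands at x +37 to +57, up to 48 mm high. 60 to 120 mm of leg travel from the start
- knob (a joint): turn of the knob in rad, clockwise from above positive: 0 at the start; a sprung roller makes a detent hump from 0.06 to 0.94 with its peak at 0.5, past which it snaps over to about 0.95 by itself and stays; stops at -0.05 and 1.1. Turning takes up to 0.25 N m
- knob_grip (a point): grip point on the axis of the black bar knob, 68 mm above the ledge; at x -50, y -75 mm in the stand's frame. Bar 12 mm thick, 44 mm long, from 47 to 75 mm above the ledge, over a 44 mm disc and a steel stop arm. At joint value 0 the bar lies along the stand's y and the arm reaches over the leg. The point's axes turn with the knob: y along the bar, x across it, z up
- lever (a joint): angle of the orange cam lever in rad: 0 is closed (its stop), the arm lying along the leg, pointing to the stand's +y; grows as it opens, counter-clockwise from above, to the stand's -x (robot's) side; starts at 0.95 to 1.2, stop at 1.35. Stiff (0.12 N m), stays where left; below 0.7 rad the cam bears on the rail: stiffer, and it nudges the leg outward (to 10 N)
- pivot (a point): pivot axis of the lever, at x 0, y 0 of the leg's frame, 47 mm above the ledge. The lever arm is 16 mm wide, its top 50 mm above the ledge
- pin (a point): upright orange pin at the lever's end, the place to hold: 18 mm diameter, 52 to 88 mm above the ledge, spins freely on its axis; this point is on the axis, 74 mm above the ledge, 65 mm from the pivot. With the leg out by d and the lever at angle a it stands in the stand's frame at x = -65 sin a, y = d + 65 cos a (mm)
- scoop: green plastic flour scoop standing on its 58 mm round bowl, handle to its -x side, 45 mm tall; origin under the bowl's centre; bystander
- spoon_ring: three flat steel measuring spoons fanned out on a ring, about 115 mm long, 9 mm high; origin under the ring; bystander
- salt_shaker: glass salt shaker with twist cap, 48 mm across, 92 mm tall; origin under its centre; bystander
- ramekin: white ceramic ramekin, 90 mm across, 48 mm tall; origin under its centre; bystander
- pepper_jar: amber spice jar with black cap, 56 mm across, 110 mm tall; origin under its centre; bystander
- bean_can: steel can with green label, 74 mm across, 110 mm tall; origin under its centre; bystander

How it is judged:
By the outcome, as a careful person would: the job done as asked, in the order asked, and still so for the second after the job is handed in, while the arm keeps its last pose, push and grip.
It also fails if it takes over 51 s, if anything falls off the work surface, if the arm or the gripper's body presses on something with over 40 N, if the wrist force passes 120 N, or if a joint passes its speed limit or range.

## Working session

There is one attempt and no reset: what is moved stays moved. The work goes in short steps, Python scripts to look and compute and a tool call to move; the robot and the scene stay as the last step left them, time stands still between calls to the robot, and variables do not carry over. Pictures are saved under pics/ and viewed, at most 10 in all, crops included, and the job is handed in when it is done.

```bash
mkdir -p pics; cat > h.py <<'E'
import numpy as np, cv2
from scipy.spatial.transform import Rotation as R
from station import arm, capture, finder
def rot(a):
    a=np.array(a,float)
    return a if a.shape==(3,3) else R.from_quat(a).as_matrix()
def cam(name):
    s=arm.get_state(); c=capture(name)
    if name=="wrist":
        T=np.eye(4);T[:3,:3]=rot(s["eef_rot"]);T[:3,3]=s["position"]
        M=T@np.array(c["tool_from_camera"]); c["P"],c["A"]=M[:3,3],M[:3,:3]
    else: c["P"],c["A"]=np.array(c["position"]),rot(c["attitude"])
    return c
def at_z(c,px,z):
    d=c["A"]@[(px[0]-c["cx"])/c["fx"],(px[1]-c["cy"])/c["fy"],1]
    return c["P"]+d*(z-c["P"][2])/d[2]
def proj(c,p):
    q=c["A"].T@(np.array(p)-c["P"]); return np.array([c["fx"]*q[0]/q[2]+c["cx"],c["fy"]*q[1]/q[2]+c["cy"]])
E
python3 - <<'E'
from h import *
np.set_printoptions(precision=4,suppress=True)
s=arm.get_state(); print(s)
ims=[]
for n in ["top","scene"]:
    c=cam(n); cv2.imwrite(f"pics/{n}0.png",c["image"]); print(n,c["P"],c["A"].tolist(),c["fx"])
    for t,z in [("stand",0),("knob_grip",.068),("pin",.074),("pivot",.047),("pointer",.0445),("mark",0),("scoop",0),("spoon_ring",0),("salt_shaker",0),("ramekin",0),("pepper_jar",0),("bean_can",0)]:
        for r in finder.pinpoint(t,n)[:2]: print(t,r["conf"],np.array(r["pixel"]),at_z(c,r["pixel"],z))
E
```

```text
{'clock': 0.0, 'q': array([-1.4296,  0.4915,  1.5595,  0.    ,  1.0917, -0.1056]), 'joint_vel': array([ 0.0012, -0.0029,  0.0029,  0.0005, -0.0009,  0.0007]), 'tau': array([ -0.0037, -61.2656, -25.8191,   0.0691,   0.0482,  -0.0001]), 'position': array([ 0.1527, -0.6058,  0.2361]), 'eef_rot': array([ 0.9924,  0.1231, -0.    , -0.0005]), 'ft_force': array([-0.0542,  0.9241,  0.3063]), 'moment': array([-0.0518, -0.0264, -0.0183]), 'gripper_force': 0.0, 'width': 0.09506486028037028}
top [ 0.2041 -0.0052  1.5011] [[-0.024679069079083696, -0.9817857908794639, 0.1883815393730926], [-0.9996948618369238, 0.02403684019952855, -0.005693288160348475], [0.001061492460760191, -0.18846456202800715, -0.9820794174064273]] 582.5030066267466
stand 0.85 [332.9 200. ] [ 0.5744 -0.0677  0.    ]
knob_grip 0.77 [363.6 203.7] [ 0.5462 -0.1421  0.068 ]
pin 0.56 [327.1 217.4] [ 0.5117 -0.0487  0.074 ]
pin 0.17 [108.8 226.9] [0.5008 0.497  0.074 ]
pivot 0.88 [330.1 196.7] [ 0.5718 -0.0588  0.047 ]
pivot 0.52 [331.9 201.7] [ 0.5584 -0.063   0.047 ]
pointer 0.81 [338.4 178.4] [ 0.6207 -0.0818  0.0445]
spoon_ring
[... 572 characters left out ...]
5] [0.6482 0.4082 0.    ]
knob_grip 0.75 [298.8 298.7] [ 0.5508 -0.1423  0.068 ]
knob_grip 0.73 [399.6 182.3] [0.5448 0.4189 0.068 ]
pin 0.5 [306.3 266. ] [ 0.5118 -0.0481  0.074 ]
pivot 0.88 [327.6 282.7] [ 0.5675 -0.0466  0.047 ]
pointer 0.72 [433.5 214.5] [0.6791 0.3443 0.0445]
pointer 0.66 [341.6 295.8] [ 0.6142 -0.066   0.0445]
scoop 0.59 [166.1 475.7] [ 0.5463 -0.5497  0.    ]
scoop 0.26 [328.1 286.2] [ 0.5496 -0.0114  0.    ]
salt_shaker 0.88 [281.8 430. ] [ 0.6651 -0.3837  0.    ]
ramekin 0.61 [170.7 378.7] [ 0.4149 -0.4019  0.    ]
ramekin 0.56 [399.2 181.6] [0.5025 0.5336 0.    ]
pepper_jar 0.95 [431.9 214.3] [0.6576 0.409  0.    ]
bean_can 0.58 [400.8 182.3] [0.5087 0.5321 0.    ]
```

```bash
python3 - <<'E'
import cv2
a=cv2.imread("pics/top0.png")[110:290,220:420]; b=cv2.imread("pics/scene0.png")[180:360,220:420]
cv2.imwrite("pics/c0.png",cv2.resize(cv2.hconcat([a,b]),None,fx=2,fy=2,interpolation=cv2.INTER_CUBIC))
E
```

```text
(no output)
```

View pics/c0.png

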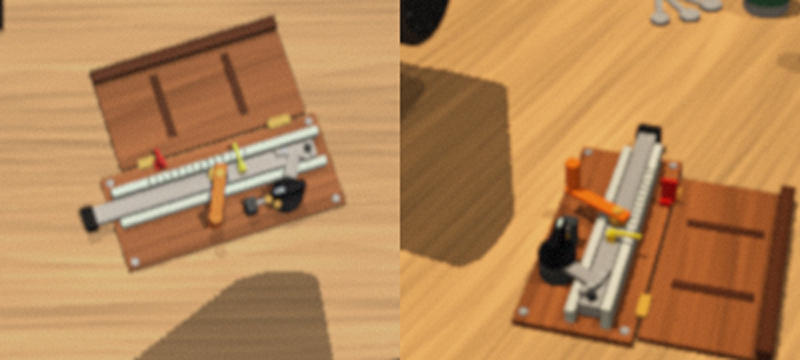

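View pics/top0.png

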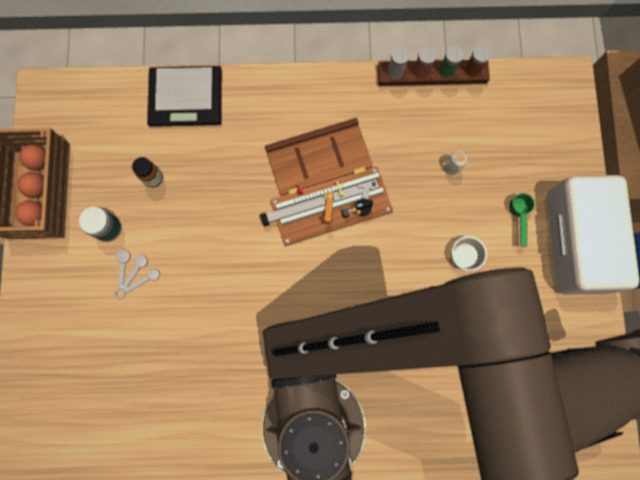

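The rows are not in the units I measure in: shifts go in shares of 0.6 m and turns go in shares of 180 degrees. I convert before sending: 0.45 m / 0.6 = 0.75, 0.23 m / 0.6 = 0.3833.

Request:
{"api": "creep_tool", "payload": {
  "rows": {"moves":[[0.2,-0.15,-0.1,0,0,0],[0.3833,-0.3167,-0.1,0,0,0],[0.5833,-0.4667,-0.1,0,0,0],[0.75,-0.6167,-0.1,0,0,0],[0.75,-0.6167,-0.1,0,0,0],[0.75,-0.6167,-0.1,0,0,0],[0.75,-0.6167,-0.1,0,0,0],[0.75,-0.6167,-0.1,0,0,0],[0.75,-0.6167,-0.1,0,0,0],[0.75,-0.6167,-0.1,0,0,0]]}
}}

```text
clock: 2.55
position: [0.5, -0.1348, 0.2969]
eef_rot: [0.992, 0.124, 0.0, 0.0]
ft_force: [0.6, -0.5, -0.2]
width: 0.095
gripper_force: 0.0
```

```bash
python3 - <<'E'
from h import *
np.set_printoptions(precision=4,suppress=True)
c=cam("wrist"); cv2.imwrite("pics/w0.png",c["image"]); print(c["tool_from_camera"],c["P"],c["fx"],arm.get_state()["q"])
for t,z in [("stand",0),("knob_grip",.068),("pin",.074),("pivot",.047),("pointer",.0445),("mark",0)]:
    for r in finder.pinpoint(t,"wrist")[:2]: print(t,r["conf"],np.array(r["pixel"]),at_z(c,r["pixel"],z))
E
```

```text
[[ 0.0001 -0.9571 -0.2896  0.082 ]
 [ 1.      0.0002 -0.0003  0.0002]
 [ 0.0003 -0.2896  0.9571 -0.1483]
 [ 0.      0.      0.      1.    ]] [ 0.5794 -0.1146  0.4453] 404.4905635762104 [-0.3889  0.2772  1.7343  0.0009  1.1293  0.9319]
stand 0.59 [260.2 104.6] [ 0.5727 -0.0554  0.    ]
knob_grip 0.96 [334.7 157.4] [ 0.5454 -0.1406  0.068 ]
pin 0.8 [222.8 173. ] [ 0.5069 -0.0445  0.074 ]
pivot 0.73 [256.9 104.2] [ 0.573  -0.0586  0.047 ]
pointer 0.89 [286.8  67.1] [ 0.6116 -0.0782  0.0445]
mark 0.25 [337.1 157.7] [ 0.5396 -0.1479  0.    ]
```

View pics/w0.png

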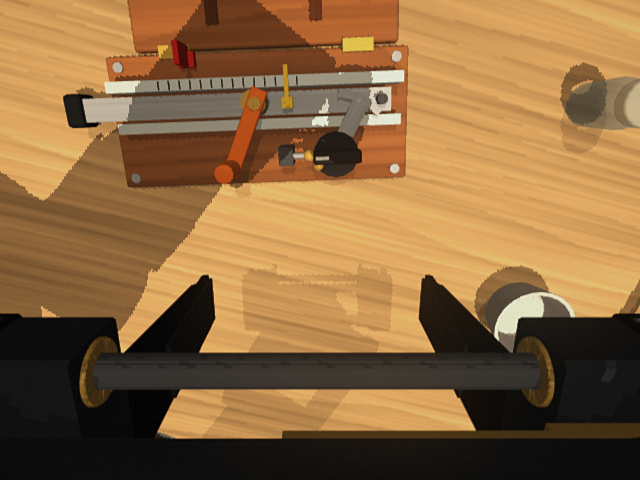

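```bash
cat > fit.py <<'E'
from h import *
from scipy.optimize import least_squares
np.set_printoptions(precision=4,suppress=True)
def stand(p,l): 
    x,y,t=p; return np.array([x+np.cos(t)*l[0]-np.sin(t)*l[1],y+np.sin(t)*l[0]+np.cos(t)*l[1],l[2]])
if __name__=="__main__":
    L={"pivot":(0,0,.047),"knob_grip":(-.05,-.075,.068),"pointer":(.033,-.03,.0445)}
    obs=[]; red=[]
    for n in ["wrist","top","scene"]:
        c=cam(n)
        for t in L:
            r=finder.pinpoint(t,n)
            if r: obs.append((c,t,np.array(r[0]["pixel"]),3. if n=="wrist" else 1.))
        b=c["image"].astype(int); m=((b[...,2]>110)&(b[...,1]<50)&(b[...,0]<50)).astype(np.uint8)
        red.append((c,m))
    f=lambda p:np.concatenate([w*(proj(c,stand(p,L[t]))-px)/3 for c,t,px,w in obs])
    s=least_squares(f,[.572,-.058,.27],loss="soft_l1"); p=s.x; print(p)
    for c,t,px,w in obs: print(t,w,proj(c,stand(p,L[t]))-px)
    for c,m in red:
        best=[]
        k,lab,st,ce=cv2.connectedComponentsWithStats(m)
        print([(st[i,4],ce[i]) for i in range(1,k) if st[i,4]>6])
        for d in (.06,.09,.12): print(d,proj(c,stand(p,(.047,-.03+d,.048))),proj(c,stand(p,(.047,-.03+d,.012))))
E
python3 fit.py
```

```text
[ 0.5707 -0.055   0.3153]
pivot 3.0 [ 28.6269 -66.3994]
knob_grip 3.0 [-0.0524  0.0651]
pointer 3.0 [-3.8276  0.9733]
pivot 1.0 [-1.6597  0.0353]
pivot 1.0 [-1.7866  1.0203]
knob_grip 1.0 [-3.1099  0.6446]
pointer 1.0 [-1.1912 -0.498 ]
[(np.int32(129), array([170.5349,  48.6124])), (np.int32(82), array([186.2805,  55.8537])), (np.int32(7), array([222.4286, 160.7143]))]
0.06 [209.5935  50.4787] [218.8398  55.8258]
0.09 [176.6089  53.001 ] [188.686   58.1224]
0.12 [143.7348  55.5149] [158.6245  60.412 ]
[(np.int32(24), array([299.4583, 189.6667]))]
0.06 [311.5473 184.1227] [311.5752 187.77  ]
0.09 [300.5682 187.874 ] [300.8489 191.4396]
0.12 [289.5611 191.6349] [290.0957 195.1183]
[(np.int32(18), array([354.3333, 270.5   ])), (np.int32(19), array([352.6842, 279.9474]))]
0.06 [349.6931 279.3364] [349.0662 290.8305]
0.09 [351.7995 270.9924] [351.1449 282.4177]
0.12 [353.8225 262.9786] [353.1428 274.3317]
```

To row units: 0.12 m / 0.6 = 0.2, 0.043 m / 0.6 = 0.0717, -1.61 rad / 3.1416 = -0.5125.

Request:
{"api": "creep_tool", "payload": {
  "rows": {"moves":[[0.0717,0.0283,0.05,0,0,-0.0573],[0.0717,0.0283,0.1,0,0,-0.1146],[0.0717,0.0283,0.1333,0,0,-0.1719],[0.0717,0.0283,0.1667,0,0,-0.2292],[0.0717,0.0283,0.2,0,0,-0.2865],[0.0717,0.0283,0.2,0,0,-0.3438],[0.0717,0.0283,0.2,0,0,-0.4011],[0.0717,0.0283,0.2,0,0,-0.4584],[0.0717,0.0283,0.2,0,0,-0.5125],[0.0717,0.0283,0.2,0,0,-0.5125]]},
  "finger_gap": 0.04
}}

```text
clock: 4.75
position: [0.5446, -0.1433, 0.1766]
eef_rot: [0.6, 0.8, -0.0, 0.0]
ft_force: [-0.5, -0.2, -0.0]
width: 0.04
gripper_force: 0.0
```

```bash
python3 - <<'E'
from fit import *
c=cam("wrist"); cv2.imwrite("pics/w1.png",c["image"]); print(c["P"],arm.get_state()["q"],arm.get_state()["position"])
for t,z in [("knob_grip",.068),("pin",.074),("pivot",.047),("pointer",.0445)]:
    for r in finder.pinpoint(t,"wrist")[:2]: print(t,r["conf"],np.array(r["pixel"]),at_z(c,r["pixel"],z))
E
```

```text
[ 0.5217 -0.0648  0.3249] [-0.3746  0.4731  1.7798 -0.0001  0.8886 -0.6568] [ 0.5446 -0.1433  0.1766]
knob_grip 0.93 [319.5 241.5] [ 0.5465 -0.1431  0.068 ]
pin 0.72 [303.4  74.7] [ 0.5083 -0.0467  0.074 ]
pivot 0.86 [397.8 121. ] [ 0.5746 -0.0547  0.047 ]
pointer 0.9 [441.4 170.4] [ 0.615  -0.0771  0.0445]
```

View pics/w1.png

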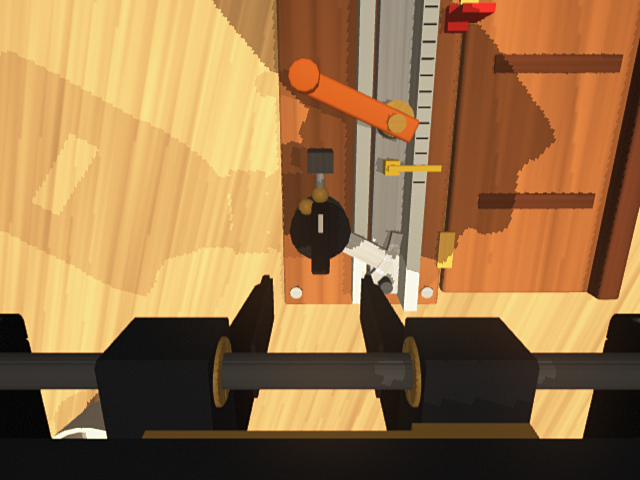

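To row units: 0.1035 m / 0.6 = 0.1725, 0.0017 m / 0.6 = 0.0028.

Request:
{"api": "creep_tool", "payload": {
  "rows": {"moves":[[0.0008,0.0028,0.0833,0,0,0],[0.0008,0.0028,0.15,0,0,0],[0.0008,0.0028,0.1725,0,0,0],[0.0008,0.0028,0.1725,0,0,0]]}
}}

```text
clock: 5.5
position: [0.5461, -0.1424, 0.073]
eef_rot: [0.599, 0.8, -0.0, -0.0]
ft_force: [-0.3, -0.7, 0.7]
width: 0.0395
gripper_force: 0.0
```

Request:
{"api": "creep_tool", "payload": {
  "rows": {"moves":[[0,0,0,0,0,0],[0,0,0,0,0,0],[0,0,0,0,0,0],[0,0,0,0,0,0]]},
  "finger_gap": 0.0,
  "grip_n": 50
}}

```text
clock: 6.0
position: [0.5467, -0.1424, 0.0738]
eef_rot: [0.599, 0.801, 0.0, 0.001]
ft_force: [1.4, 2.0, 4.3]
width: 0.0117
gripper_force: 50.0
```

To row units: 1.02 rad / 3.1416 = 0.3247.

Request:
{"api": "creep_tool", "payload": {
  "rows": {"moves":[[0,0,0,0,0,0.0477],[0,0,0,0,0,0.0955],[0,0,0,0,0,0.1432],[0,0,0,0,0,0.191],[0,0,0,0,0,0.2387],[0,0,0,0,0,0.2865],[0,0,0,0,0,0.3247],[0,0,0,0,0,0.3247]]}
}}

```text
clock: 7.0
position: [0.5466, -0.1424, 0.0738]
eef_rot: [0.914, 0.406, 0.001, 0.001]
ft_force: [1.0, 1.6, 6.1]
width: 0.0119
gripper_force: 50.0
```

```bash
python3 -c "
from h import *
s=arm.get_state();print(s['moment'],s['ft_force'],s['q'])"
```

```text
[ 0.43693798 -0.32896249 -0.03178223] [0.9813751  1.62370347 6.05766769] [-3.71784325e-01  6.20898325e-01  1.85712535e+00  2.95430596e-04
  6.61875193e-01  3.62975159e-01]
```

To row units: -0.1 m / 0.6 = -0.1667, -0.0928 m / 0.6 = -0.1547, 0.552 rad / 3.1416 = 0.1757.

Request:
{"api": "creep_tool", "payload": {
  "rows": {"moves":[[0,0,0,0,0,0],[0,0,0,0,0,0],[0,0,-0.05,0,0,0],[0,0,-0.1333,0,0,0],[0.0333,-0.0667,-0.1667,0,0,0.0573],[0.075,-0.1547,-0.1667,0,0,0.1146],[0.075,-0.1547,-0.1667,0,0,0.1757],[0.075,-0.1547,-0.1667,0,0,0.1757]]},
  "finger_gap": 0.05
}}

```text
clock: 8.0
position: [0.5072, -0.0465, 0.1732]
eef_rot: [0.99, 0.143, 0.0, 0.0]
ft_force: [-0.1, -0.3, 0.8]
width: 0.0501
gripper_force: 0.0
```

```bash
python3 - <<'E'
from fit import *
c=cam("wrist"); cv2.imwrite("pics/w2.png",c["image"]); print(c["P"],arm.get_state()["q"],arm.get_state()["position"],arm.get_state()["eef_rot"])
for t,z in [("knob_grip",.068),("pin",.074),("pivot",.047),("pointer",.0445)]:
    for r in finder.pinpoint(t,"wrist")[:2]: print(t,r["conf"],np.array(r["pixel"]),at_z(c,r["pixel"],z))
E
```

```text
[ 0.5858 -0.0234  0.3215] [-0.2218  0.4102  1.9111 -0.0002  0.8202  1.0605] [ 0.5073 -0.0469  0.1731] [ 0.9896  0.1438 -0.      0.0001]
knob_grip 0.85 [476.4 226.4] [ 0.5472 -0.1432  0.068 ]
pin 0.55 [314.9 243.8] [ 0.508  -0.0453  0.074 ]
pivot 0.89 [360.5 144.3] [ 0.5747 -0.0571  0.047 ]
pivot 0.54 [316.1 241.2] [ 0.5016 -0.0479  0.047 ]
pointer 0.72 [406.3  98.2] [ 0.6109 -0.0768  0.0445]
```

View pics/w2.png

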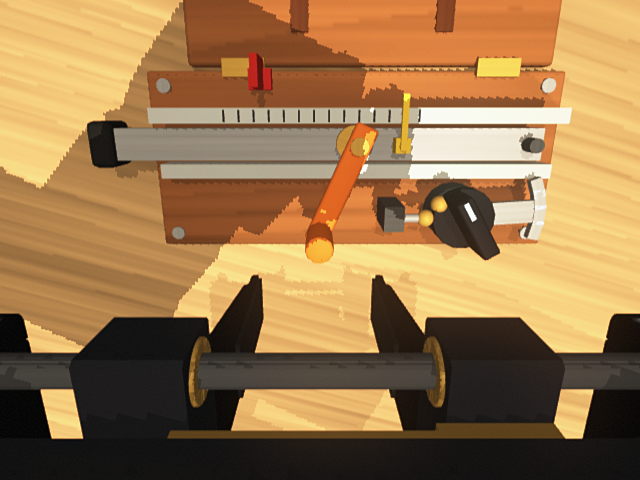

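```bash
cat > tab.py <<'E'
from fit import *
import sys
def run(src,out,p):
    c=cam("wrist"); img=c["image"].copy()
    b=img.astype(int); m=(b[...,2]>100)&(b[...,1]<65)&(b[...,0]<65); m[140:]=0
    m[:, :150]=0; mm=cv2.convexHull(np.argwhere(m)[:,::-1].astype(np.int32)); hm=np.zeros(m.shape,np.uint8); cv2.fillConvexPoly(hm,mm,1)
    def hull(d,p=p):
        return cv2.convexHull(np.array([proj(c,stand(p,(x,-.03+d+e,z))) for x in (.037,.057) for e in (-.0025,.0025) for z in (.012,.048)],np.float32))
    best=[]
    for d in np.arange(.06,.121,.0005):
        q=np.zeros(m.shape,np.uint8); cv2.fillConvexPoly(q,(hull(d)*16).astype(np.int32),1,shift=4)
        best.append(((q&hm).sum()/(q|hm).sum(),d))
    best.sort(); print("mark d",best[-3:],"n",m.sum())
    cv2.polylines(img,[hull(best[-1][1]).astype(np.int32)],True,(255,0,0),1)
    for y in (-.03,): 
        u=proj(c,stand(p,(.033,y,.0445))); cv2.circle(img,tuple(int(v) for v in u),3,(255,0,255),1)
    cv2.imwrite(out,cv2.resize(img[30:180,200:450],None,fx=3,fy=3,interpolation=cv2.INTER_NEAREST))
if __name__=="__main__": run(0,sys.argv[1],[float(v) for v in sys.argv[2:5]])
E
python3 tab.py pics/t0.png 0.5735 -0.057 0.285
```

```text
mark d [(np.float64(0.01583274819361707), np.float64(0.11950000000000005)), (np.float64(0.01596865161158803), np.float64(0.12000000000000005)), (np.float64(0.016036603320573512), np.float64(0.12050000000000005))] n 1803
```

View pics/t0.png

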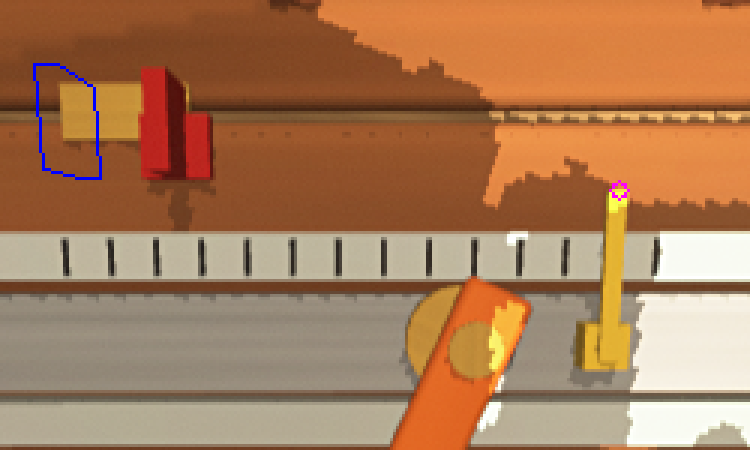

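```bash
python3 - <<'E'
from fit import *
c=cam("wrist"); p=(.5735,-.057,.285)
inv=lambda w:(R.from_euler('z',-p[2]).as_matrix()@(w-np.array([p[0],p[1],0])))*1000
for n,px,z in [("tabfar",(254/3.,22),0)]: pass
f=lambda u,v:(200+u/3-.33,30+v/3-.33)
for n,u,v,z in [("tab far end",154,68,.048),("tab near end",155,175,.048),("tab c",154.5,122,.048),("ptr",619,191,.0445),("tickL",66,257,.042),("tickR",656,257,.042)]:
    print(n,inv(at_z(c,f(u,v),z)))
print(inv(at_z(c,finder.pinpoint("pin","wrist")[0]["pixel"],.074)))
E
```

```text
tab far end [56.848 68.692 48.   ]
tab near end [36.0033 69.4384 48.    ]
tab c [46.4522 69.0652 48.    ]
ptr [ 33.0461 -29.8256  44.5   ]
tickL [19.275  90.7698 42.    ]
tickR [ 19.4056 -39.4051  42.    ]
[-58.0159  27.007   74.    ]
```

To row units: 0.096 m / 0.6 = 0.16, 0.0025 m / 0.6 = 0.0042.

Request:
{"api": "creep_tool", "payload": {
  "rows": {"moves":[[0.0042,0,0.0833,0,0,0],[0.0042,0,0.1333,0,0,0],[0.0042,0,0.16,0,0,0],[0.0042,0,0.16,0,0,0]]}
}}

```text
clock: 8.9
position: [0.5092, -0.0462, 0.0761]
eef_rot: [0.99, 0.142, -0.001, -0.0]
ft_force: [0.0, 0.1, 0.7]
width: 0.0502
gripper_force: 0.0
```

Request:
{"api": "creep_tool", "payload": {
  "rows": {"moves":[[0,0,0,0,0,0],[0,0,0,0,0,0],[0,0,0,0,0,0],[0,0,0,0,0,0]]},
  "finger_gap": 0.0,
  "grip_n": 40
}}

```text
clock: 9.4
position: [0.5099, -0.0462, 0.0775]
eef_rot: [0.99, 0.142, 0.0, 0.0]
ft_force: [-0.9, -1.1, 1.7]
width: 0.0176
gripper_force: 40.0
```

To row units: -0.098 m / 0.6 = -0.1633, -0.095 m / 0.6 = -0.1583.

Request:
{"api": "creep_tool", "payload": {
  "rows": {"moves":[[0,-0.0083,0,0,0,0],[0,-0.025,0,0,0,0],[0,-0.05,0,0,0,0],[0,-0.075,0,0,0,0],[0,-0.1,0,0,0,0],[0,-0.125,0,0,0,0],[0,-0.1467,0,0,0,0],[0,-0.1583,0,0,0,0],[0,-0.1633,0,0,0,0],[0,-0.1633,0,0,0,0]]}
}}

```text
clock: 10.65
position: [0.4834, 0.0483, 0.0774]
eef_rot: [0.99, 0.142, 0.002, 0.0]
ft_force: [6.9, -2.2, -2.3]
width: 0.0169
gripper_force: 40.0
```

```bash
python3 - <<'E'
from fit import *
c=cam("wrist"); s=arm.get_state(); print(s["position"],s["q"]); p=(.5735,-.057,.285)
inv=lambda w:(R.from_euler('z',-p[2]).as_matrix()@(w-np.array([p[0],p[1],0])))*1000
for t,z in [("knob_grip",.068),("pin",.074),("pivot",.047),("pointer",.0445)]:
    for r in finder.pinpoint(t,"wrist")[:2]: print(t,r["conf"],np.array(r["pixel"]),inv(at_z(c,r["pixel"],z)))
print("tcp",inv(s["position"]))
u,v=proj(c,stand(p,(.04,.069,.048))); u,v=max(int(u)-125,0),max(int(v)-40,0); print(u,v)
cv2.imwrite("pics/t1.png",cv2.resize(c["image"][v:v+150,u:u+250],None,fx=3,fy=3,interpolation=cv2.INTER_NEAREST))
E
```

```text
[0.4835 0.0482 0.0774] [-0.0367  0.5403  2.0497 -0.0003  0.5481  1.2493]
pin 0.84 [315.9 318.7] [-57.3738 126.4754  74.    ]
pin 0.35 [387.7 172.2] [ 3.7335 99.5547 74.    ]
pivot 0.58 [386.9 170.9] [ 0.5875 95.1704 47.    ]
pointer 0.78 [463.  97.] [31.5693 63.95   44.5   ]
tcp [-56.8152 126.2302  77.4224]
330 34
```

View pics/t1.png

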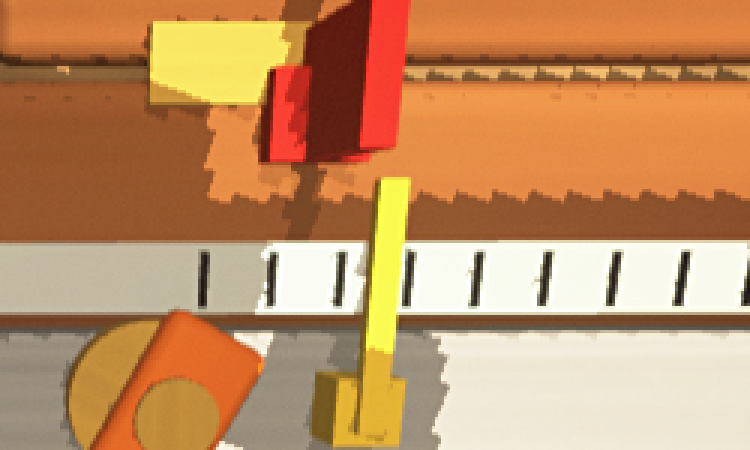

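```bash
cat > m.py <<'E'
from fit import *
p=(.5735,-.057,.285)
inv=lambda w:(R.from_euler('z',-p[2]).as_matrix()@(w-np.array([p[0],p[1],0])))*1000
E
python3 - <<'E'
from m import *
c=cam("wrist"); f=lambda u,v:(330+u/3-.33,34+v/3-.33)
for n,u,v,z in [("tab near",378.5,150,.048),("tab hi",390,5,.048),("ptr",395,180,.0445),("tickL",204,279,.042),("tickR",680,279,.042)]:
    print(n,inv(at_z(c,f(u,v),z)))
E
```

```text
tab near [36.6443 68.4069 48.    ]
tab hi [54.8115 68.6659 48.    ]
ptr [32.8979 64.5444 44.5   ]
tickL [19.2953 90.2907 42.    ]
tickR [19.2979 20.4884 42.    ]
```

To row units: -0.004 m / 0.6 = -0.0067, -0.002 m / 0.6 = -0.0033.

Request:
{"api": "creep_tool", "payload": {
  "rows": {"moves":[[0,-0.0033,0,0,0,0],[0,-0.0067,0,0,0,0],[0,-0.0067,0,0,0,0]]}
}}

```text
clock: 11.32
position: [0.4824, 0.0519, 0.0774]
eef_rot: [0.99, 0.142, 0.002, 0.0]
ft_force: [7.0, -1.9, -2.0]
width: 0.0172
gripper_force: 40.0
```

```bash
python3 - <<'E'
from m import *
c=cam("wrist"); s=arm.get_state()
for t,z in [("pivot",.047),("pointer",.0445)]:
    for r in finder.pinpoint(t,"wrist")[:1]: print(t,r["conf"],np.array(r["pixel"]),inv(at_z(c,r["pixel"],z)))
print("tcp",inv(s["position"]),s["q"])
u,v=330,34
cv2.imwrite("pics/t2.png",cv2.resize(c["image"][v:v+150,u:u+250],None,fx=3,fy=3,interpolation=cv2.INTER_NEAREST))
E
```

```text
pivot 0.62 [386.1 170.5] [ 0.8062 99.3297 47.    ]
pointer 0.6 [464.5  98.3] [31.0843 67.0416 44.5   ]
tcp [-56.8058 130.1178  77.4305] [-0.029   0.5396  2.0514 -0.0004  0.547   1.2572]
```

View pics/t2.png

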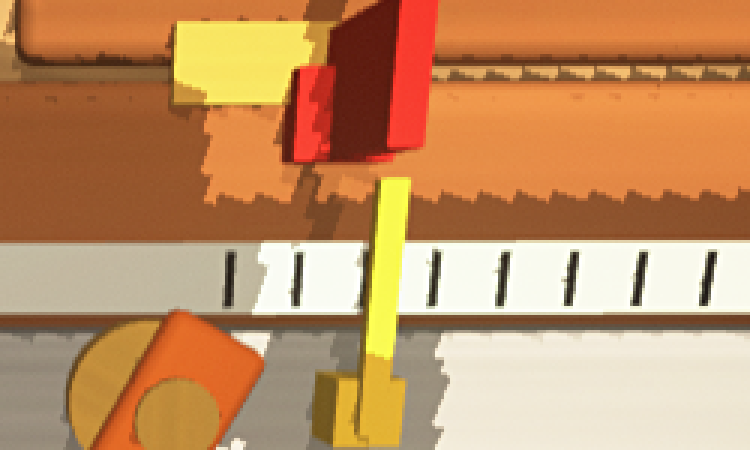

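```bash
python3 - <<'E'
from m import *
c=cam("wrist"); f=lambda u,v:(330+u/3-.33,34+v/3-.33)
for n,u,v,z in [("tab near",406,150,.048),("tab hi",419.5,3,.048),("ptr",395,180,.0445),("tickL",230,279,.042),("tickR",708.5,279,.042)]:
    print(n,inv(at_z(c,f(u,v),z)))
E
python3 -c "
import numpy as np
# arc plan from a0, in tool axes (dx=stand x, dy=-stand y), mm
a0=np.arcsin(56.8/65)
for a in np.linspace(a0,0,21): print(round(a,3), np.round([-65*np.sin(a)+65*np.sin(a0), -(65*np.cos(a)-65*np.cos(a0))],1))"
```

```text
tab near [36.6833 68.5888 48.    ]
tab hi [55.0957 68.7242 48.    ]
ptr [32.9363 68.5159 44.5   ]
tickL [19.3332 90.4534 42.    ]
tickR [19.3345 20.2749 42.    ]
1.063 [ 0. -0.]
1.01 [ 1.8 -3. ]
0.957 [ 3.7 -5.8]
0.904 [ 5.7 -8.6]
0.85 [  7.9 -11.3]
0.797 [ 10.3 -13.8]
0.744 [ 12.8 -16.2]
0.691 [ 15.4 -18.5]
0.638 [ 18.1 -20.6]
0.585 [ 20.9 -22.6]
0.532 [ 23.9 -24.4]
0.478 [ 26.9 -26.1]
0.425 [ 30.  -27.6]
0.372 [ 33.2 -28.9]
0.319 [ 36.4 -30.1]
0.266 [ 39.7 -31.1]
0.213 [ 43.1 -31.9]
0.159 [ 46.5 -32.6]
0.106 [ 49.9 -33. ]
0.053 [ 53.3 -33.3]
0.0 [ 56.8 -33.4]
```

To row units: -0.0185 m / 0.6 = -0.0308, -0.0162 m / 0.6 = -0.027.

Request:
{"api": "creep_tool", "payload": {
  "rows": {"moves":[[0.003,-0.005,0,0,0,0],[0.0062,-0.0097,0,0,0,0],[0.0095,-0.0143,0,0,0,0],[0.0132,-0.0188,0,0,0,0],[0.0172,-0.023,0,0,0,0],[0.0213,-0.027,0,0,0,0],[0.0257,-0.0308,0,0,0,0],[0.0257,-0.0308,0,0,0,0]]}
}}

```text
clock: 12.52
position: [0.4912, 0.074, 0.0773]
eef_rot: [0.99, 0.142, 0.001, 0.0]
ft_force: [5.1, -2.8, 1.1]
width: 0.0176
gripper_force: 40.0
```

```bash
cat > chk.py <<'E'
from m import *
c=cam("wrist"); s=arm.get_state(); t=inv(s["position"]); a=np.arcsin(-t[0]/65)
print("tcp",t,"a",a,"d",t[1]-65*np.cos(a),"f(stand)",R.from_euler('z',-p[2]).as_matrix()@s["ft_force"])
b=c["image"].astype(int)
# pointer tip: yellow mask near the expected place
e=proj(c,stand(p,(.033,.0685,.0445))); 
for r in finder.pinpoint("pointer","wrist")[:1]: print("ptr net",inv(at_z(c,r["pixel"],.0445)))
ys=[]
for x in (.026,.0275,.029,.0305):
    row=[]
    for y in np.arange(.0585,.0785,.0002):
        u,v=np.round(proj(c,stand(p,(x,y,.0445)))).astype(int)
        if 0<=u<640 and 0<=v<480:
            q=b[v,u]
            if q[0]<.45*q[1] and q[1]>.75*q[2] and q[2]>120: row.append(y*1000)
    if row: ys.append((np.min(row),np.max(row),np.mean(row)))
print("ptr y",np.array(ys).round(2).tolist(),"px",e)
E
python3 chk.py
```

```text
tcp [-42.1348 148.8266  77.3324] a 0.7052537415204944 d 99.33252501522917 f(stand) [ 3.3297 -4.2042  0.9704]
ptr net [32.1599 69.1418 44.5   ]
ptr y [[66.9, 71.1, 69.0], [66.5, 71.1, 68.8], [66.7, 71.3, 69.0], [66.5, 71.1, 68.8]] px [501.5319 129.2037]
```

To row units: 0.0146 m / 0.6 = 0.0243, 0.0115 m / 0.6 = 0.0192.

Request:
{"api": "creep_tool", "payload": {
  "rows": {"moves":[[0.0045,-0.0028,0,0,0,0],[0.0092,-0.006,0,0,0,0],[0.0142,-0.009,0,0,0,0],[0.0192,-0.0118,0,0,0,0],[0.0243,-0.0143,0,0,0,0],[0.0243,-0.0143,0,0,0,0]]}
}}

```text
clock: 13.38
position: [0.5023, 0.0865, 0.0772]
eef_rot: [0.99, 0.142, 0.0, -0.0]
ft_force: [0.7, -2.7, 5.6]
width: 0.0171
gripper_force: 40.0
```

```bash
python3 chk.py
```

```text
tcp [-27.9968 157.7334  77.2095] a 0.4452902992917715 d 99.07185307945204 f(stand) [-0.1169 -2.3834  5.479 ]
ptr net [31.0546 66.923  44.5   ]
ptr y [[66.3, 70.7, 68.5], [66.1, 70.3, 68.2], [66.3, 70.5, 68.4], [66.1, 70.7, 68.4]] px [517.6833 161.9838]
```

Pointer 68.4 good. Continue: from a=.425 call (30.0,-27.6): 
.372: 3.2,-1.3; .319: 6.4,-2.5; .266: 9.7,-3.5; .213: 13.1,-4.3; .159:16.5,-5.0; .106: 19.9,-5.4. Then rest.

To row units: 0.0165 m / 0.6 = 0.0275, 0.0131 m / 0.6 = 0.0218.

Request:
{"api": "creep_tool", "payload": {
  "rows": {"moves":[[0.0053,-0.0022,0,0,0,0],[0.0107,-0.0042,0,0,0,0],[0.0162,-0.0058,0,0,0,0],[0.0218,-0.0072,0,0,0,0],[0.0275,-0.0083,0,0,0,0],[0.0275,-0.0083,0,0,0,0]]}
}}

```text
clock: 14.22
position: [0.5158, 0.0963, 0.0771]
eef_rot: [0.99, 0.142, -0.001, -0.0]
ft_force: [-2.4, 0.8, 7.6]
width: 0.0173
gripper_force: 40.0
```

```bash
python3 chk.py
```

```text
tcp [-12.3025 163.3085  77.1445] a 0.19041768451963414 d 99.48331919552682 f(stand) [-2.1869  1.8117  7.5057]
ptr net [32.088  67.3142 44.5   ]
ptr y [[66.5, 71.9, 69.05], [66.3, 70.7, 68.5], [66.5, 71.9, 69.05], [66.3, 70.7, 68.5]] px [525.2914 196.8249]
```

To row units: 0.0145 m / 0.6 = 0.0242, 0.0135 m / 0.6 = 0.0225.

Request:
{"api": "creep_tool", "payload": {
  "rows": {"moves":[[0.0057,-0.0003,0,0,0,0],[0.0113,-0.0007,0,0,0,0],[0.017,-0.0008,0,0,0,0],[0.0225,-0.0008,0,0,0,0],[0.0242,-0.0008,0,0,0,0],[0.0242,-0.0008,0,0,0,0],[0.0242,-0.0008,0,0,0,0]]}
}}

```text
clock: 15.2
position: [0.5283, 0.1006, 0.077]
eef_rot: [0.99, 0.142, -0.002, -0.0]
ft_force: [-7.9, -0.2, 10.9]
width: 0.0174
gripper_force: 40.0
```

```bash
python3 chk.py
python3 - <<'E'
from m import *
c=cam("wrist"); cv2.imwrite("pics/end.png",c["image"])
E
```

```text
tcp [  0.9294 163.974   77.0047] a -0.014299220395951025 d 98.98063861480358 f(stand) [-8.1244  1.1572 10.3174]
ptr net [32.1882 67.3612 44.5   ]
ptr y [[65.7, 71.1, 68.23], [65.5, 69.9, 67.7], [65.7, 71.1, 68.15], [65.5, 69.9, 67.7]] px [522.6037 224.9117]
```

View pics/end.png

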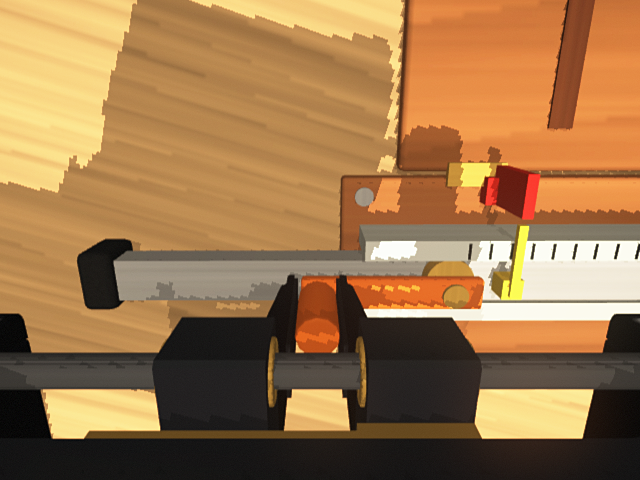

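To row units: 0.0025 m / 0.6 = 0.0042, 0.001 m / 0.6 = 0.0017.

Request:
{"api": "creep_tool", "payload": {
  "rows": {"moves":[[0.0017,0,0,0,0,0],[0.0042,0,0,0,0,0],[0.0042,0,0,0,0,0]]}
}}

```text
clock: 15.72
position: [0.5289, 0.1009, 0.0768]
eef_rot: [0.99, 0.142, -0.005, -0.0]
ft_force: [-16.3, -4.3, 16.2]
width: 0.0173
gripper_force: 40.0
```

```bash
python3 chk.py
python3 - <<'E'
from m import *
c=cam("wrist"); i=c["image"]
cv2.imwrite("pics/t3.png",cv2.resize(i[150:270,440:600],None,fx=5,fy=5,interpolation=cv2.INTER_NEAREST))
E
```

```text
tcp [  1.6214 164.1125  76.7967] a -0.02494770550462375 d 99.13273010970178 f(stand) [-15.4551   0.1525  16.8143]
ptr net [30.7135 66.6667 44.5   ]
ptr y [[65.5, 70.1, 67.8], [65.9, 71.1, 68.33], [65.5, 70.1, 67.8], [65.9, 71.1, 68.33]] px [523.2977 226.2602]
```

View pics/t3.png

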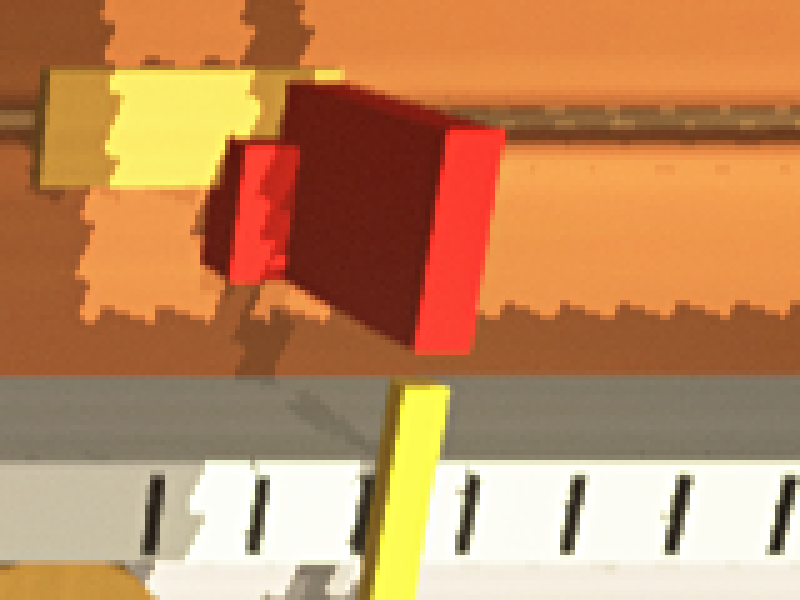

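```bash
python3 - <<'E'
from m import *
c=cam("wrist"); f=lambda u,v:(440+u/5-.4,150+v/5-.4)
for n,u,v,z in [("tab near",444,352,.048),("tab hi",474,131,.048),("ptr",425,384,.0445),("tickL",155,515,.042),("tickR",680,515,.042)]:
    print(n,inv(at_z(c,f(u,v),z)))
E
```

```text
tab near [36.949  68.5011 48.    ]
tab hi [56.9264 69.0096 48.    ]
ptr [32.9314 67.8872 44.5   ]
tickL [19.1364 90.3611 42.    ]
tickR [19.1947 40.191  42.    ]
```

To row units: -0.0007 m / 0.6 = -0.0012, -0.0005 m / 0.6 = -0.0008.

Request:
{"api": "creep_tool", "payload": {
  "rows": {"moves":[[-0.0008,-0.0012,0,0,0,0],[-0.0008,-0.0012,0,0,0,0],[-0.0008,-0.0012,0,0,0,0]]}
}}

```text
clock: 16.3
position: [0.5288, 0.1011, 0.0768]
eef_rot: [0.99, 0.142, -0.004, 0.0]
ft_force: [-12.6, -7.9, 13.9]
width: 0.0175
gripper_force: 40.0
```

```bash
python3 chk.py
```

```text
tcp [  1.5453 164.266   76.8292] a -0.02377619770979658 d 99.28441187585616 f(stand) [-15.2813  -4.2565  14.5307]
ptr net [30.8318 68.5103 44.5   ]
ptr y [[65.7, 71.1, 68.25], [65.9, 70.3, 68.1], [65.7, 70.1, 67.9], [65.9, 71.3, 68.45]] px [523.4344 226.1097]
```

To row units: -0.001 m / 0.6 = -0.0017, -0.0005 m / 0.6 = -0.0008.

Request:
{"api": "creep_tool", "payload": {
  "rows": {"moves":[[0,-0.0008,0,0,0,0],[0,-0.0017,0,0,0,0],[0,-0.0017,0,0,0,0]]}
}}

```text
clock: 16.77
position: [0.5288, 0.1013, 0.0768]
eef_rot: [0.99, 0.142, -0.004, 0.0]
ft_force: [-10.7, -14.5, 12.8]
width: 0.0175
gripper_force: 40.0
```

```bash
python3 chk.py
```

```text
tcp [  1.5646 164.5116  76.7803] a -0.024072787254688754 d 99.5304045120827 f(stand) [-15.1401 -10.8022  12.9734]
ptr net [32.8661 67.8215 44.5   ]
ptr y [[65.9, 70.3, 68.1], [66.1, 70.1, 68.1], [65.9, 71.3, 68.45], [65.7, 70.1, 67.9]] px [523.8784 226.2206]
```

To row units: 0.0005 m / 0.6 = 0.0008.

Request:
{"api": "creep_tool", "payload": {
  "rows": {"moves":[[0,0.0008,0,0,0,0],[0,0.0008,0,0,0,0],[0,0.0008,0,0,0,0]]}
}}

```text
clock: 17.25
position: [0.5288, 0.1012, 0.0768]
eef_rot: [0.99, 0.142, -0.004, 0.0]
ft_force: [-12.0, -12.2, 13.3]
width: 0.0175
gripper_force: 40.0
```

```bash
python3 chk.py; python3 -c "
from station import arm
print(arm.sign_off())"
```

```text
tcp [  1.5563 164.3735  76.82  ] a -0.023944602932735384 d 99.39216072120956 f(stand) [-14.9334  -8.271   12.4402]
ptr net [30.518  67.2381 44.5   ]
ptr y [[65.7, 71.1, 68.15], [65.9, 69.9, 67.9], [65.7, 71.1, 68.15], [65.9, 70.3, 68.1]] px [523.5982 226.1609]
the job is handed in; nothing more can be done
None
```

The job is handed in at 17.3 s: the knob was clicked over (seen once, right after turning it), the lever is closed against its stop, the pin is still gripped, and the pointer measures about 0.5 mm short of the red mark, near what the camera can resolve.

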